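# Set the sizing gauge with its knurled wheel and lock it

### The arm

A 7-joint arm with a two-finger parallel gripper is mounted at the origin on the work surface. World frame = base frame: x ahead of the robot, y to its left, z up, the work surface at z = 0. Lengths are in m, angles in rad, forces in N, time in s.
With the tool pointing down it reaches from about 0.425 to 0.925 m from the base axis. Payload 6.8 kg.
Tool frame: the origin (TCP) lies at the very end of the fingers, on their centre line; the grasp point (between the pads) lies 19 mm behind it; z points along the fingers, x is the direction in which the jaws open and shut, and the axes are right-handed (so a half turn about z gives the same grasp; the last joint's range is limited). The gripper opens to 85 mm and grips with 20 to 120 N. Pads are 22 mm wide; open, the fingers measure 114 mm over their backs; the gripper's body (76 mm by 85 mm) begins 54 mm behind the grasp point. The pads swing forward as they close: fully open they stand 13 mm farther back than shut.
Start: joints at [1.156, 0.477, 0.022, 1.555, -0.011, 1.109, -0.083], TCP at [0.204, -0.643, 0.231] pointing down, gripper open.
Joint ranges: [-2.96, 2.96], [-0.34, 2.1], [-1.41, 1.46], [0.24, 2.44], [-1.37, 4.51], [0.17, 1.92], [-2.96, 2.96]. Speed limits (rad/s): [2.39, 2.39, 3.14, 3.14, 3.14, 3.14, 3.14].

### API

Orientations are given as a unit quaternion [w, x, y, z].
In Python, from station import bot gives the robot as it stands.
- The arm moves only by the shell command python3 -m creep 'ROWS' [FORCE]. ROWS is JSON, a list that holds one entry, the list of rows, each a list of 7 numbers: the shift along the tool's x, y, z in cm, then the turn, a rotation vector about the tool's x, y, z in rad, then the opening, from 0 (shut) to 1 (fully open). In form: [[[dx, dy, dz, wx, wy, wz, claw], ...]]. A call has 1 to 10 rows; each row is the pose to reach, as a shift and turn from the pose commanded when the call began, along the tool's axes at that moment; what a row does not reach only later rows make up. A row lasts 1/8 s, in which the tool goes at most 62.5 mm and 10.7 degrees, less where a joint would pass 70% of its speed; a pose out of reach is approached as far as the arm can. A call with a gripper value outside its range is refused whole. The fingers move at their own pace and stop on an object; FORCE is the grip in N (left out, the last holds). Time passes only in rows, so rows that repeat a pose let the fingers close. It gives the time, the measured TCP pose, the force and the opening at its end, in the units of the state.
- bot.get_obs(): the state, without advancing time (a new reading comes with each control period).
- bot.read_camera(name): name is "scene" or "top" or "wrist"; returns (picture, depth): 420x560x3 uint8, blue, green, red; 420x560 float32, m along the optical axis (not along the pixel's ray), 0 where there is no reading.
- bot.calibration(name): a dict with "mtx" (3x3 intrinsics, pixels), "dist_coeffs" ([k1, k2, p1, p2, k3] as OpenCV has them; the pictures are not rectified), "rvec" (rotation vector, rad) and "tvec" (3), from world to camera coordinates, as OpenCV has them. Camera axes: x right, y down, z forward; pixel columns grow to the right and rows downward; lengths in m; the calibration is good to about 2 mm. A picture is of the moment at which its call begins: read the wrist's pose just before it. calibration takes no time and is no camera call; for the wrist camera it gives the pose at the moment of the call.
- bot.hand_in(): hands the job in, once; it reports no verdict.
Trained networks look in the newest picture that a camera, given by its name, has taken for a name from the list of things; names that differ only in an ending like _2 or _b are one class to them, and where a whole thing is asked for, a point or a joint stands for the part that bears it (a point fixed in the world has none). Each returns a list of dicts, best first, with "p" (0 to 1); they miss things now and then, are a little off and sometimes report something else, mostly with a low value. They report only what shows in the picture. A call takes as long as a camera call.
- bot.find_in(camera, label): "xy" ([column, row] in pixels, amid what is visible of it).
- bot.silhouettes(camera, label): "mask" (420x560 bool, what is visible of it) and "xy" ([column, row] in pixels, amid what is visible of it).
The state is a dict: "t": time; "q": joint angles; "joint_vel": joint speeds; "joint_torque": joint torques, N m; "eef_pos": TCP position; "tool_rot": TCP orientation; "contact_force": force on the tool from outside, world axes, zero at the start; "torque": the same for the moment, N m; "gripper_width": opening from 0.0 (shut) to 1.0 (fully open).
Only numpy, scipy, OpenCV 4.12 (cv2) and the standard library are available. Lean on these libraries where they do the work, as an engineer would, in place of code of your own. Each camera call takes 0.05 s, during which the arm holds its last target.

### The job

Set the green bench sizing gauge for the next handle: with a fingertip on top, roll its knurled brass wheel until the gap has closed so far that the sliding jaw's black index line meets the red gauge mark, and let go of the wheel. Then push the yellow-knobbed lock lever fully over, away from the robot, and come clear. Move the jaw only by its wheel, leave the red mark where it is, grasp nothing, and do not lift or shift the loose things lying about.

Things in the scene. Friction and masses are not known exactly. Their poses are not given: they have to be found in the camera images.
- gauge: Sizing gauge, bolted down: green base 110 x 420 x 18 mm, beam along its y axis. Origin on the table under the beam, z up, x away from the robot give or take its yaw (up to 0.4 rad). Along y: fixed steel jaw (measuring face at y -130 mm, top at z 94 mm), sliding jaw, knurled wheel between two green cheeks at y +100 mm, lock lever at y +185 mm.
- wheel_centre (a point): Centre of the knurled brass wheel at rest (gauge x 0, y +100, z 68 mm; axes as the gauge). The wheel is 64 mm in diameter, 18 mm wide, axle along gauge x; its top is 100 mm above the table, 20 mm above the two cheeks (41 mm wide over both, reaching 33 mm either way along y). Rolling its top towards gauge -y closes the gap, towards +y opens it.
- wheel_top (a point): Top of the wheel's rim at rest, 32 mm over wheel_centre. Wheel and jaw ride on a sprung beam: pressed, the wheel sinks up to 7 mm (2 N at first, 8 N at the stop; the jaw dips under 3 mm); 2 to 5 mm of press is enough to roll it by friction (drag about 0.7 N). It stays where it is left. The jaw follows the rim's top, half as far: 10 mm of rim moves it 5 mm. To close: 15 to 65 mm, in strokes of some 30 mm.
- jaw_line (a point): Black index line, 4 mm wide (point at its middle), on the sliding dark steel jaw over the white scale strip beyond the beam, 64 mm above the table; level along gauge y with the jaw's measuring face (its -y face). The jaw is 52 x 26 x 30 mm, its top 96 mm above the table; it slides along gauge y, with 15 to 90 mm of gap to the fixed jaw.
- mark_line (a point): Red gauge mark: a 4 mm wide red line across the scale strip, with a 10 x 14 x 12 mm red block on the outer side of the strip; the point lies on the line, 64 mm above the table. It is set anew for each job (28 to 58 mm from the fixed jaw's face). The gauge is set when jaw_line and mark_line have the same y in the gauge's frame.
- lock_knob (a point): Centre of the yellow 20 mm ball on the lock lever, a steel rod 8 mm thick, 50 mm from pivot to ball centre; pivot at gauge x 0, y +185, z 36 mm on a grey block 34 mm high. At the start it leans 0.5 rad towards the robot (ball at gauge x -24, z 80 mm); fully over it leans 0.5 rad away (x +24, z 80 mm).
- lock (a joint): Lock lever angle in rad: 0 = unlocked, leaning towards the robot (gauge -x); 1.0 = fully over, locked, leaning to gauge +x. Stays where it is left; about 1 N at the ball moves it.
- sanding_block: Loose cork block 50 x 90 x 30 mm beside the gauge on the robot's side; origin at the centre of its underside. Leave alone.
- turned_knob: Loose turned wooden knob standing up, 52 mm wide, 60 mm high, beyond the gauge; origin at its underside. Leave alone.
- billet: Loose square wood billet 45 x 160 x 45 mm lying beyond the gauge; origin at the centre of its underside. Leave alone.
- wax_jar: Loose amber jar, 68 mm wide, 60 mm high, on the right; origin at its underside. Leave alone.
- drive_centre: Loose steel lathe centre standing up, 44 mm wide, 75 mm high, on the right; origin at its underside. Leave alone.
- dust_brush: Loose hand brush lying on the right; origin under its middle. Leave alone.
- mallet: Loose wooden mallet lying on the left; origin under its middle. Leave alone.

How it is judged:
By the outcome, as a careful person would: the job done as asked, in the order asked, and still so for the second after the job is handed in, with the robot touching nothing.
It also fails if it takes over 48 s, if anything falls off the work surface, if the arm or the gripper's body presses on something with over 40 N, if the wrist force passes 120 N, or if a joint passes its speed limit or range.

## Working session

There is one attempt and no reset: what is moved stays moved. The work goes in short steps, Python scripts to look and compute and a shell command to move; the robot and the scene stay as the last step left them, time stands still between calls to the robot, and variables do not carry over. Pictures are saved under pics/ and viewed, and the job is handed in when it is done.

```bash
ls; mkdir -p pics
python3 - <<'E'
from station import bot
import cv2, numpy as np
o=bot.get_obs(); print({k:np.round(v,3).tolist() for k,v in o.items()})
for c in("scene","top","wrist"):
    p,d=bot.read_camera(c); cv2.imwrite(f"pics/a_{c}.png",p); np.save(f"pics/a_{c}.npy",d)
    k=bot.calibration(c); print(c,np.round(k["mtx"],1).tolist(),np.round(k["dist_coeffs"],3),np.round(k["rvec"],3),np.round(k["tvec"],3))
E
```

```text
pics
{'t': 0.0, 'q': [1.156, 0.478, 0.022, 1.556, -0.011, 1.109, -0.083], 'joint_vel': [-0.0, -0.001, 0.0, 0.0, -0.0, -0.002, -0.002], 'joint_torque': [0.0, -59.644, 1.608, -28.12, 0.013, 0.009, -0.0], 'eef_pos': [0.204, -0.643, 0.23], 'tool_rot': [-0.0, 0.807, -0.591, -0.001], 'contact_force': [0.271, -0.191, -0.569], 'torque': [-0.009, -0.014, -0.046], 'gripper_width': 0.997}
scene [[398.6, 0.0, 280.8], [0.0, 398.6, 202.8], [0.0, 0.0, 1.0]] [-0.007  0.     0.     0.     0.   ] [ 2.303  0.668 -0.259] [-0.446 -0.175  1.28 ]
top [[497.6, 0.0, 270.4], [0.0, 497.6, 208.6], [0.0, 0.0, 1.0]] [-0.137  0.     0.     0.     0.   ] [ 2.144 -2.101  0.195] [-0.014  0.557  1.38 ]
wrist [[310.2, 0.0, 285.5], [0.0, 310.2, 202.9], [0.0, 0.0, 1.0]] [-0.072  0.     0.     0.     0.   ] [-2.307  1.688  0.287] [-0.674 -0.043  0.38 ]
```

View pics/a_scene.png

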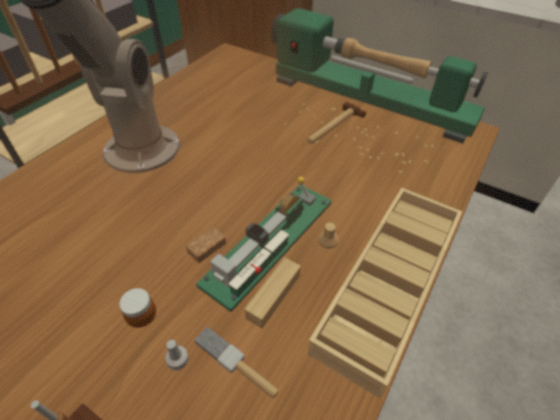

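View pics/a_top.png

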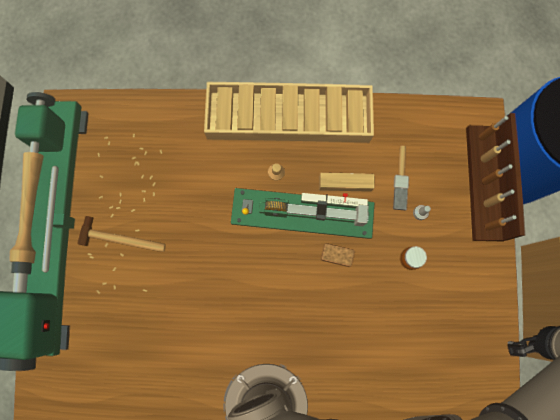

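View pics/a_wrist.png

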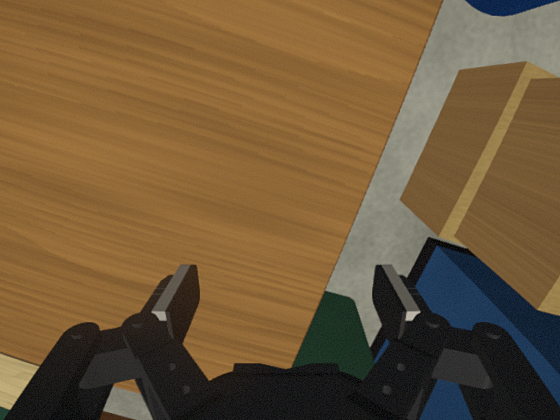

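```bash
cat > h.py <<'E'
from station import bot
import cv2, numpy as np
from scipy.spatial.transform import Rotation as R
def ray(c,uv,k=None):
    k=k or bot.calibration(c)
    n=cv2.undistortPoints(np.array(uv,float).reshape(-1,1,2),k["mtx"],np.array(k["dist_coeffs"],float)).reshape(-1,2)
    Rm=cv2.Rodrigues(np.array(k["rvec"],float))[0]; t=np.array(k["tvec"],float).ravel()
    d=np.c_[n,np.ones(len(n))]@Rm; return -Rm.T@t, d
def atz(c,uv,z,k=None):
    o,d=ray(c,uv,k); s=(np.asarray(z)-o[2])/d[:,2]; return o+d*s[:,None]
def proj(c,P,k=None):
    k=k or bot.calibration(c)
    return cv2.projectPoints(np.array(P,float).reshape(-1,1,3),np.array(k["rvec"],float),np.array(k["tvec"],float),k["mtx"],np.array(k["dist_coeffs"],float))[0].reshape(-1,2)
def rotT(o):
    w,x,y,z=o["tool_rot"]; return R.from_quat([x,y,z,w]).as_matrix()
E
python3 - <<'E'
from h import *
Z=dict(wheel_top=.1,jaw_line=.064,mark_line=.064,lock_knob=.08)
for c in("top","scene"):
    for l in Z:
        for r in bot.find_in(c,l)[:2]:
            print(c,l,round(r["p"],2),np.round(r["xy"],1),np.round(atz(c,[r["xy"]],Z[l]),4)[0])
    r=bot.silhouettes(c,"gauge")
    print(c,[x["p"] for x in r])
    m=r[0]["mask"]; np.save(f"pics/m_{c}.npy",m)
    cnt=max(cv2.findContours(m.astype(np.uint8),0,2)[0],key=cv2.contourArea)
    b=cv2.minAreaRect(cnt); print(b, np.round(atz(c,cv2.boxPoints(b),.018),4).tolist())
    p=cv2.imread(f"pics/a_{c}.png")
    x,y,w,h=cv2.boundingRect(cnt); 
    q=cv2.resize(p[y-10:y+h+10,x-10:x+w+10],None,fx=780/(w+20) if c=="top" else 4,fy=780/(w+20) if c=="top" else 4,interpolation=cv2.INTER_CUBIC); print(x-10,y-10,q.shape); cv2.imwrite(f"pics/a_{c}_z.png",q)
E
```

```text
top wheel_top 0.68 [423.  212.5] [ 0.5453 -0.4326  0.1   ]
top wheel_top 0.65 [305.3 213. ] [ 0.5373 -0.1005  0.1   ]
top jaw_line 0.7 [321.6 211.2] [ 0.55   -0.1494  0.064 ]
top lock_knob 0.49 [244.2 211.2] [0.5426 0.0705 0.08  ]
top [0.64]
((302.98724365234375, 211.65899658203125), (141.38829040527344, 42.065608978271484), 4.573921203613281) [[0.506, 0.1119, 0.018], [0.6323, 0.1063, 0.018], [0.6067, -0.3142, 0.018], [0.4807, -0.302, 0.018]]
222 178 (337, 780, 3)
scene jaw_line 0.84 [260.7 233.7] [ 0.5503 -0.1284  0.064 ]
scene mark_line 0.6 [257.8 268.4] [ 0.6008 -0.2142  0.064 ]
scene [0.87]
((261.9996337890625, 241.6575164794922), (50.17192077636719, 155.00643920898438), 42.646705627441406) [[0.4726, -0.302, 0.018], [0.4745, 0.1687, 0.018], [0.632, 0.1022, 0.018], [0.5963, -0.3243, 0.018]]
186 167 (620, 620, 3)
```

View pics/a_top_z.png

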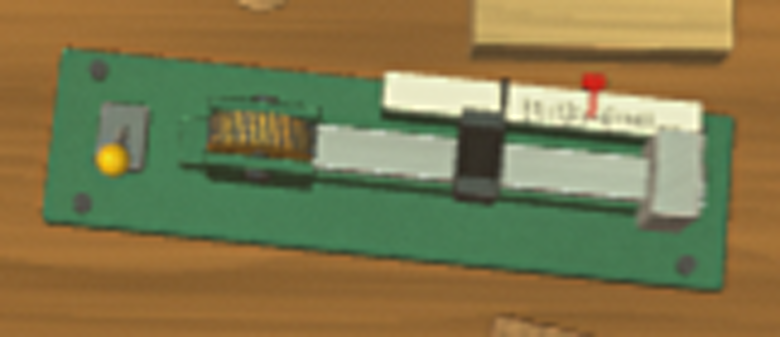

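View pics/a_scene_z.png

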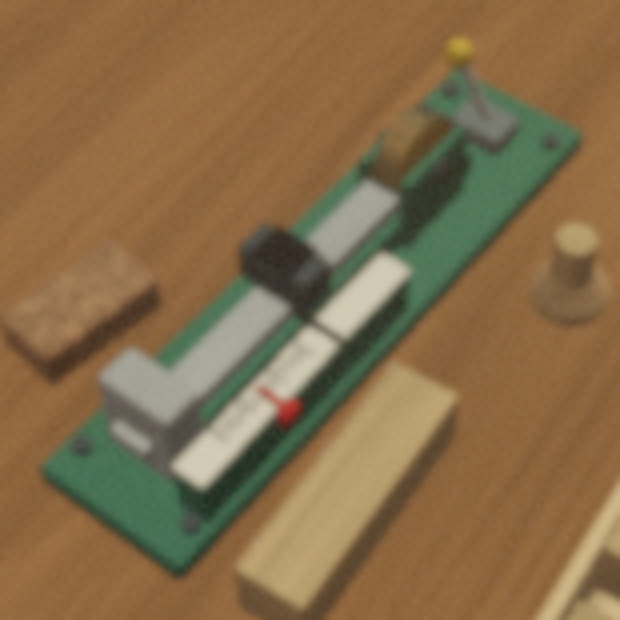

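```bash
cat > fit.py <<'E'
from h import *
from scipy.optimize import least_squares
s=780/162
T=[((65,50),(.055,.21,.018)),((733,118),(.055,-.21,.018)),((722,290),(-.055,-.21,.018)),((45,222),(-.055,.21,.018)),((112,159),(-.024,.185,.08))]
S=[((45,468),(-.055,-.21,.018)),((180,567),(.055,-.21,.018)),((580,137),(.055,.21,.018)),((460,51),(-.024,.185,.08))]
A=[("top",np.array(a)/s+[222,178]-.3,b) for a,b in T]+[("scene",np.array(a)/4+[186,167]-.3,b) for a,b in S]
K={c:bot.calibration(c) for c in("top","scene")}
def W(p,g):
    c,sn=np.cos(p[2]),np.sin(p[2]); g=np.asarray(g,float)
    return np.stack([p[0]+c*g[...,0]-sn*g[...,1],p[1]+sn*g[...,0]+c*g[...,1],g[...,2]],-1)
def G(p,w):
    c,sn=np.cos(p[2]),np.sin(p[2]); w=np.asarray(w,float); x=w[...,0]-p[0];y=w[...,1]-p[1]
    return np.stack([c*x+sn*y,-sn*x+c*y,w[...,2]],-1)
if __name__=="__main__":
    f=lambda p:np.concatenate([(proj(c,[W(p,g)],K[c])[0]-a) for c,a,g in A])
    r=least_squares(f,[.56,-.1,-.05],loss="soft_l1"); print(r.x.tolist()); print(np.round(f(r.x).reshape(-1,2),1).tolist())
    p=r.x
    print("wheel",W(p,[0,.1,.1]),"knob",W(p,[-.024,.185,.08]),W(p,[.024,.185,.08]))
    for n,a in dict(line=(505,95),mark=(593,105)).items(): print(n,G(p,atz("top",[np.array(a)/s+[222,178]-.3],.064,K["top"]))[0])
    for n,a in dict(line=(318,327),mark=(270,395)).items(): print(n,G(p,atz("scene",[np.array(a)/4+[186,167]-.3],.064,K["scene"]))[0])
    o=bot.get_obs(); print(rotT(o))
    k=bot.calibration("wrist"); Rm=cv2.Rodrigues(k["rvec"])[0]; C=-Rm.T@np.ravel(k["tvec"])
    print("cam in tool", rotT(o).T@(C-o["eef_pos"]), "cam axes in tool",(Rm@rotT(o)).round(3))
E
python3 fit.py
```

```text
[0.5529446200034522, -0.09922031667784253, -0.07766890729207027]
[[-1.0, -0.3], [0.9, -0.9], [0.9, -0.0], [-1.0, 0.3], [-6.6, 0.1], [-3.5, 0.6], [-1.3, 2.0], [0.3, -1.2], [2.6, -3.0]]
wheel [5.60703704e-01 4.78211961e-04 1.00000000e-01] knob [0.54337128 0.08708414 0.08      ] [0.59122657 0.08335978 0.08      ]
line [ 0.04237948 -0.06141582  0.064     ]
mark [ 0.04149944 -0.11433495  0.064     ]
line [ 0.03559601 -0.05744415  0.064     ]
mark [ 0.04343999 -0.11095189  0.064     ]
[[ 3.02015605e-01 -9.53302981e-01  3.73233627e-05]
 [-9.53302978e-01 -3.02015607e-01 -7.48822083e-05]
 [ 8.26576704e-05 -1.29648774e-05 -9.99999996e-01]]
cam in tool [ 0.00022569 -0.08410467 -0.14174773] cam axes in tool [[ 1.     0.     0.   ]
 [ 0.     0.944 -0.329]
 [-0.     0.329  0.944]]
```

```bash
python3 -m creep '[[[-4.5,-5.1,-1,0,0,-0.12,0],[-9,-10.2,-1,0,0,-0.24,0],[-13.5,-15.4,-1,0,0,-0.36,0],[-18,-20.5,-1,0,0,-0.48,0],[-22.5,-25.6,-1,0,0,-0.6,0],[-27,-30.7,-1,0,0,-0.72,0],[-31.5,-35.8,-1,0,0,-0.84,0],[-36,-41,-1,0,0,-0.96,0],[-40.5,-46.1,-1,0,0,-1.08,0],[-44.9,-51.2,-1,0,0,-1.185,0]]]' 20
```

```text
t: 1.9
eef_pos: [0.5277, -0.1076, 0.2418]
tool_rot: [0.0, 0.999, -0.038, 0.001]
contact_force: [1.1, 0.1, -1.5]
gripper_width: 0.001
```

```bash
python3 -m creep '[[[0,0,0,0,0,0,0],[0,0,0,0,0,0,0]]]'
python3 - <<'E'
from h import *
k=bot.calibration("wrist"); p,d=bot.read_camera("wrist"); cv2.imwrite("pics/b.png",p)
np.savez("pics/b.npz",d=d,rvec=k["rvec"],tvec=k["tvec"],mtx=k["mtx"],dist=k["dist_coeffs"])
o=bot.get_obs(); print(o["t"],o["eef_pos"])
for l in ("wheel_top","jaw_line","mark_line","lock_knob"):
    for r in bot.find_in("wrist",l)[:2]: print(l,r["p"],np.round(r["xy"],1))
E
```

```text
t: 2.15
eef_pos: [0.5265, -0.1098, 0.2412]
tool_rot: [0.0, 0.999, -0.04, -0.0]
contact_force: [0.6, 0.1, -0.1]
gripper_width: 0.002
2.2 [ 0.52619704 -0.11068294  0.2411221 ]
wheel_top 0.58 [313.6 131.6]
mark_line 0.65 [353.6 260.3]
```

View pics/b.png

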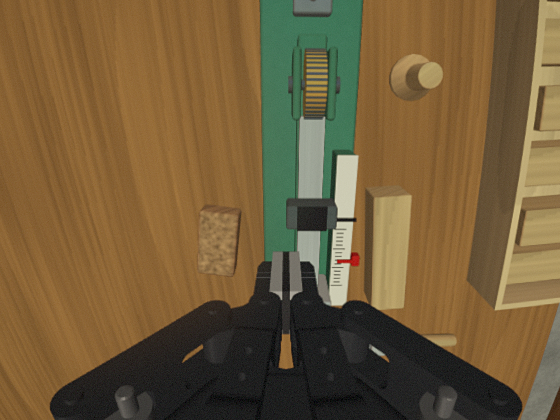

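Run:
```python
import cv2
p=cv2.imread("pics/b.png")
cv2.imwrite("pics/b1.png",cv2.resize(p[0:150,240:400],None,fx=4,fy=4,interpolation=cv2.INTER_CUBIC))
cv2.imwrite("pics/b2.png",cv2.resize(p[150:310,260:400],None,fx=3.75,fy=3.75,interpolation=cv2.INTER_CUBIC))
```

```text
(no output)
```

View pics/b1.png

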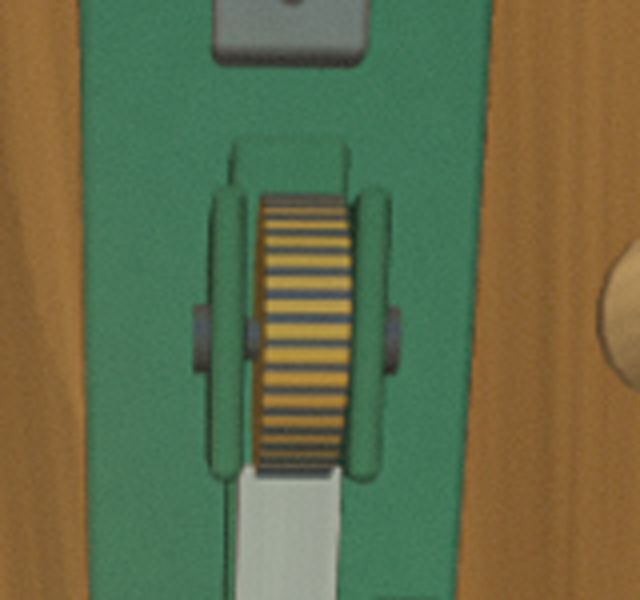

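View pics/b2.png

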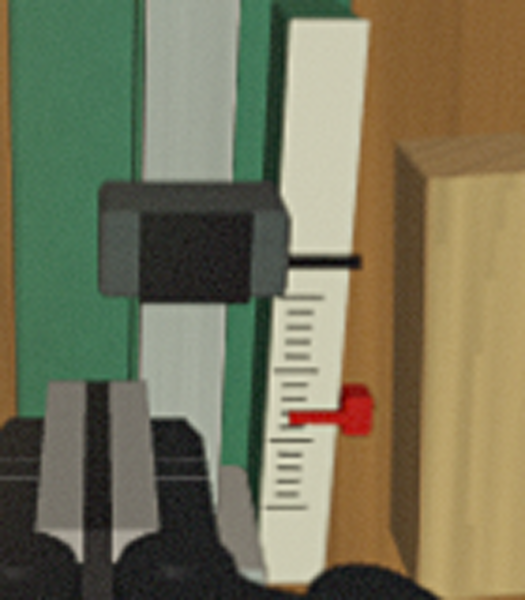

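Run:
```python
from fit import *
k=dict(np.load("pics/b.npz")); k["dist_coeffs"]=k["dist"]
z1=lambda a:np.array(a)/4+[240,0]-.375
z2=lambda a:np.array(a)/3.75+[260,150]-.37
pts={"axleL":(z1((200,340)),.068),"axleR":(z1((392,340)),.068),"line":(z2((325,262)),.064),"mark":(z2((318,417)),.064),
"baseL0":(z1((80,0)),.018),"baseL1":(z2((15,400)),.018),"baseR0":(z1((492,0)),.018),"baseR1":(z1((457,590)),.018),
"stripUR":(z2((369,20)),.064),"stripUL":(z2((289,18)),.064),"stripLR":(z2((325,583)),.064),"wheelTopL":(z1((263,320)),.1),"wheelTopR":(z1((352,320)),.1),"tick1":(z2((295,297)),.064),"tick2":(z2((295,370)),.064),"tick3":(z2((290,440)),.064),"tick4":(z2((285,508)),.064),"jawfaceL":(z2((140,300)),.096),"jawfaceR":(z2((250,302)),.096)}
w={}
for n,(a,z) in pts.items():
    w[n]=atz("wrist",[a],z,k)[0]; print(n,np.round(a,1),np.round(w[n],4))
d=w["stripLR"]-w["stripUR"]; print("yaw",np.arctan2(d[0],-d[1])); d=w["baseL1"]-w["baseL0"]; print(np.arctan2(d[0],-d[1]));d=w["baseR1"]-w["baseR0"]; print(np.arctan2(d[0],-d[1]))
```

```text
axleL [289.6  84.6] [ 0.5373 -0.0156  0.068 ]
axleR [337.6  84.6] [ 0.5832 -0.019   0.068 ]
line [346.3 219.5] [ 0.5895 -0.1611  0.064 ]
mark [344.4 260.8] [ 0.5867 -0.2134  0.064 ]
baseL0 [259.6  -0.4] [0.5133 0.0736 0.018 ]
baseL1 [263.6 256.3] [ 0.4874 -0.2249  0.018 ]
baseR0 [362.6  -0.4] [0.6208 0.0659 0.018 ]
baseR1 [353.9 147.1] [ 0.6082 -0.0893  0.018 ]
stripUR [358. 155.] [ 0.6029 -0.0897  0.064 ]
stripUL [336.7 154.4] [ 0.5808 -0.0875  0.064 ]
stripLR [346.3 305.1] [ 0.5884 -0.2766  0.064 ]
wheelTopL [305.4  79.6] [ 0.5506 -0.0136  0.1   ]
wheelTopR [327.6  79.6] [ 0.5696 -0.015   0.1   ]
tick1 [338.3 228.8] [ 0.5804 -0.1718  0.064 ]
tick2 [338.3 248.3] [ 0.5799 -0.1963  0.064 ]
tick3 [337. 267.] [ 0.5778 -0.2209  0.064 ]
tick4 [335.6 285.1] [ 0.5757 -0.246   0.064 ]
jawfaceL [297.  229.6] [ 0.5338 -0.1546  0.096 ]
jawfaceR [326.3 230.2] [ 0.5634 -0.1576  0.096 ]
yaw -0.07769967083158767
-0.08655057646445115
-0.08052633339198484
```

```bash
python3 -m creep '[[[1,-4,2,0,0,0,0],[2,-8,6,0,0,0,0],[2.6,-11,10,0,0,0,0],[2.6,-11,12,0,0,0,0],[2.6,-11,12,0,0,0,0],[2.6,-11,12,0,0,0,0]]]'
python3 - <<'E'
from fit import *
P=(.5522,-.117,-.08); o=bot.get_obs(); print(o["t"],G(P,o["eef_pos"]),o["contact_force"])
k=bot.calibration("wrist"); p,d=bot.read_camera("wrist"); cv2.imwrite("pics/c.png",p)
E
```

```text
t: 3.15
eef_pos: [0.562, -0.0025, 0.1222]
tool_rot: [0.0, 0.999, -0.04, 0.001]
contact_force: [1.0, -0.2, -0.1]
gripper_width: -0.002
3.15 [0.0006276  0.11490558 0.12223814] [ 1.02384035 -0.15055152 -0.13122967]
```

View pics/c.png

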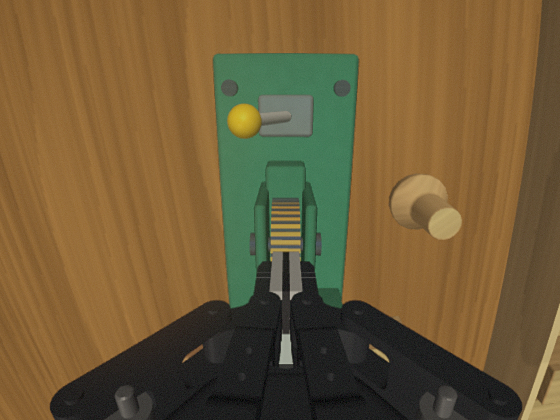

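```bash
python3 -m creep '[[[0,0.2,1.8,0,0,0,0],[0,0.2,2.5,0,0,0,0],[0,0.2,2.6,0,0,0,0]]]'; python3 -m creep '[[[0,0.7,0,0,0,0,0],[0,1.4,0,0,0,0,0],[0,2.1,0,0,0,0,0],[0,2.6,0,0,0,0,0],[0,2.6,0,0,0,0,0]]]';  python3 -m creep '[[[0,0,-1.5,0,0,0,0],[0,0,-2.5,0,0,0,0]]]'
python3 - <<'E'
from fit import *
P=(.5522,-.117,-.08); o=bot.get_obs(); print(o["t"],G(P,o["eef_pos"]),o["contact_force"])
for c in("top","scene"):
    p,d=bot.read_camera(c)
    q=p[178:248,222:384] if c=="top" else p[167:322,186:341]
    cv2.imwrite(f"pics/d_{c}.png",cv2.resize(q,None,fx=4,fy=4,interpolation=cv2.INTER_CUBIC))
E
```

```text
t: 3.58
eef_pos: [0.5615, -0.0035, 0.0952]
tool_rot: [-0.0, 0.999, -0.04, 0.0]
contact_force: [-1.4, 0.8, 6.2]
gripper_width: 0.002
t: 4.2
eef_pos: [0.5592, -0.0303, 0.0957]
tool_rot: [0.0, 0.999, -0.04, -0.0]
contact_force: [-0.9, -1.9, 4.0]
gripper_width: 0.0
t: 4.45
eef_pos: [0.5594, -0.0292, 0.1214]
tool_rot: [-0.0, 0.999, -0.039, 0.0]
contact_force: [-0.5, 0.6, 0.4]
gripper_width: -0.0
4.45 [0.0001592  0.08806979 0.1213842 ] [-0.45835928  0.63320608  0.37109772]
```

View pics/d_scene.png

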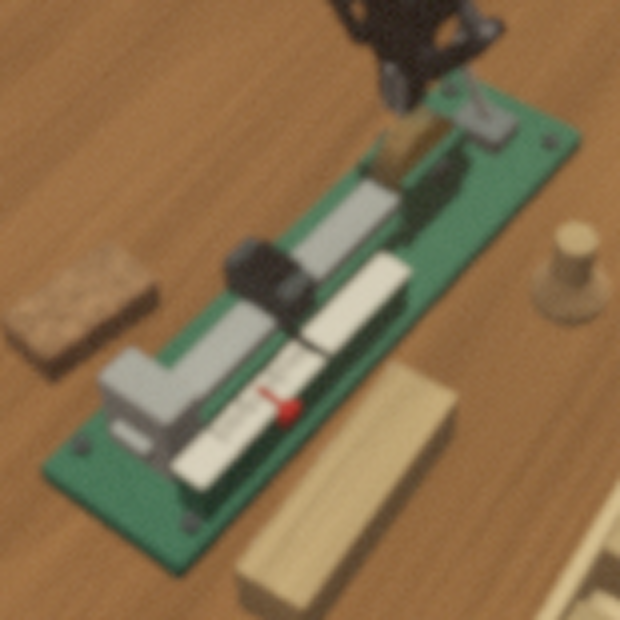

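```bash
for i in 1; do python3 -m creep '[[[0,-1.4,0,0,0,0,0],[0,-2.7,1,0,0,0,0],[0,-2.7,2.3,0,0,0,0],[0,-2.7,2.6,0,0,0,0],[0,-2,2.6,0,0,0,0],[0,-1.3,2.6,0,0,0,0],[0,-0.6,2.6,0,0,0,0],[0,0.1,2.6,0,0,0,0],[0,0.1,2.6,0,0,0,0],[0,0.1,0.5,0,0,0,0]]]'; python3 -m creep '[[[0,-1.4,-0.5,0,0,0,0],[0,-2.8,0.5,0,0,0,0],[0,-2.8,1.8,0,0,0,0],[0,-2.8,2.1,0,0,0,0],[0,-2.1,2.1,0,0,0,0],[0,-1.4,2.1,0,0,0,0],[0,-0.7,2.1,0,0,0,0],[0,0,2.1,0,0,0,0],[0,0,2.1,0,0,0,0],[0,0,0,0,0,0,0]]]'; done
python3 - <<'E'
from fit import *
P=(.5522,-.117,-.08); o=bot.get_obs(); print(o["t"],G(P,o["eef_pos"]),o["contact_force"])
E
```

```text
t: 5.8
eef_pos: [0.5576, -0.0317, 0.1137]
tool_rot: [0.0, 0.999, -0.04, -0.002]
contact_force: [0.7, 0.3, -0.0]
gripper_width: -0.002
t: 7.05
eef_pos: [0.5574, -0.0318, 0.1133]
tool_rot: [0.0, 0.999, -0.04, -0.002]
contact_force: [0.9, 1.6, 0.7]
gripper_width: -0.0
7.05 [-0.00164537  0.08533709  0.11333596] [0.87133877 1.62261707 0.74338029]
```

```bash
python3 -m creep '[[[0,0,-3,0,0,0,0],[0,5,-5,0,0,0,0],[0,11,-5,0,0,0,0],[0,17,-5,0,0,0,0],[0,17,-5,0,0,0,0],[0,17,-5,0,0,0,0]]]'
python3 - <<'E'
from fit import *
o=bot.get_obs();k=bot.calibration("wrist"); p,d=bot.read_camera("wrist"); cv2.imwrite("pics/e.png",p)
np.savez("pics/e.npz",d=d,rvec=k["rvec"],tvec=k["tvec"],mtx=k["mtx"],dist=k["dist_coeffs"])
P=(.5522,-.117,-.08);  print(o["t"],G(P,o["eef_pos"]),o["contact_force"])
E
```

```text
t: 7.8
eef_pos: [0.5449, -0.2, 0.1642]
tool_rot: [-0.0, 0.999, -0.04, -0.001]
contact_force: [0.1, -0.2, -0.7]
gripper_width: -0.001
7.8 [-0.00063747 -0.08327036  0.16421385] [ 0.13680799 -0.24606786 -0.65758673]
```

View pics/e.png

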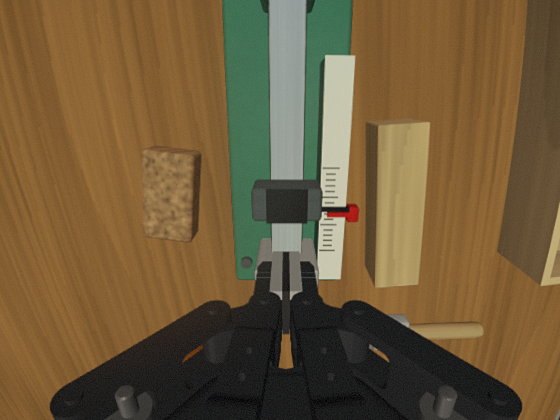

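Run:
```python
import cv2
p=cv2.imread("pics/e.png")
cv2.imwrite("pics/e1.png",cv2.resize(p[160:260,300:380],None,fx=6,fy=6,interpolation=cv2.INTER_CUBIC))
```

```text
(no output)
```

View pics/e1.png

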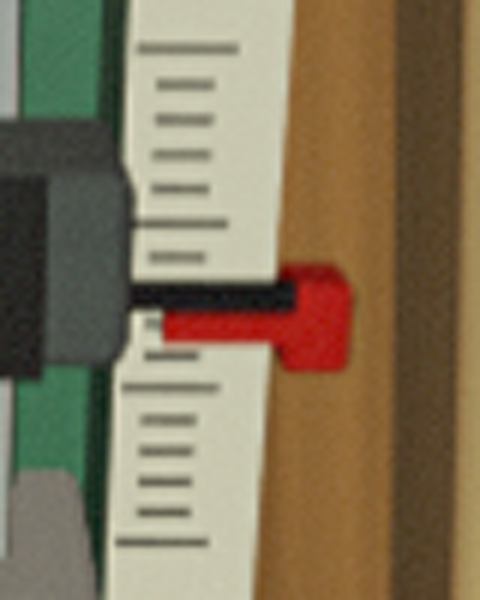

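```bash
cat > meas.py <<'E'
from fit import *
def meas(f):
    p=cv2.imread(f"pics/{f}.png"); k=dict(np.load(f"pics/{f}.npz")); k["dist_coeffs"]=k["dist"]
    P=(.5522,-.117,-.08)
    # sample strip in gauge frame at z=.064
    gy=np.arange(-.15,-.03,.00025)
    def prof(x0,x1):
        acc=0
        for x in np.arange(x0,x1,.0005):
            uv=proj("wrist",W(P,np.c_[np.full_like(gy,x),gy,np.full_like(gy,.064)]),k).astype(np.float32)
            acc=acc+cv2.remap(p,uv[:,0].reshape(-1,1),uv[:,1].reshape(-1,1),cv2.INTER_LINEAR)[:,0].astype(float)
        return acc/len(np.arange(x0,x1,.0005))
    return gy,prof
if __name__=="__main__":
    import sys
    gy,prof=meas(sys.argv[1])
    for x0,x1 in((.036,.040),(.040,.043)):
        a=prof(x0,x1); b,g,r=a.T
        red=np.clip(r-(b+g)/2-20,0,None); dark=np.clip(90-a.max(1),0,None)
        for n,v in(("red",red),("black",dark)):
            i=np.where(v>(.5*v.max()))[0]; 
            print(x0,n,v.max().round(),"edges",(gy[i[0]]*1e3).round(2),(gy[i[-1]]*1e3).round(2),"mid",((gy[i[0]]+gy[i[-1]])*500).round(2),"centroid",((v*gy).sum()/v.sum()*1e3).round(2))
E
python3 meas.py b; python3 meas.py e
```

```text
0.036 red 138.0 edges -95.5 -91.5 mid -93.5 centroid -93.45
0.036 black 69.0 edges -42.0 -39.75 mid -40.87 centroid -40.91
0.04 red 141.0 edges -95.25 -91.5 mid -93.37 centroid -93.43
0.04 black 69.0 edges -42.0 -39.75 mid -40.87 centroid -40.91
0.036 red 130.0 edges -95.0 -91.0 mid -93.0 centroid -93.06
0.036 black 66.0 edges -90.0 -86.75 mid -88.37 centroid -88.41
0.04 red 130.0 edges -95.0 -91.0 mid -93.0 centroid -93.04
0.04 black 64.0 edges -90.0 -86.75 mid -88.37 centroid -88.45
```

```bash
python3 -m creep '[[[0,-6,0,0,0,0,0],[0,-12,0,0,0,0,0],[0,-18,2,0,0,0,0],[0,-18.7,4.5,0,0,0,0],[0,-18.7,5.5,0,0,0,0],[0,-18.7,5.5,0,0,0,0]]]'; python3 -m creep '[[[0,0,1,0,0,0,0],[0,0,1.4,0,0,0,0],[0,0,1.4,0,0,0,0],[0,0.4,1.4,0,0,0,0],[0,0.7,1.4,0,0,0,0],[0,0.7,1.4,0,0,0,0],[0,0.7,1.4,0,0,0,0]]]'
python3 - <<'E'
from fit import *
o=bot.get_obs();P=(.5522,-.117,-.08);  print(o["t"],G(P,o["eef_pos"]),o["contact_force"])
E
python3 -m creep '[[[0,0,-1,0,0,0,0],[0,0,-5,0,0,0,0],[0,6,-5.5,0,0,0,0],[0,12,-5.5,0,0,0,0],[0,18,-5.5,0,0,0,0],[0,18,-5.5,0,0,0,0],[0,18,-5.5,0,0,0,0]]]'
python3 - <<'E'
from fit import *
o=bot.get_obs();k=bot.calibration("wrist"); p,d=bot.read_camera("wrist"); cv2.imwrite("pics/f.png",p)
np.savez("pics/f.npz",d=d,rvec=k["rvec"],tvec=k["tvec"],mtx=k["mtx"],dist=k["dist_coeffs"])
P=(.5522,-.117,-.08);  print(o["t"],G(P,o["eef_pos"]),o["contact_force"])
cv2.imwrite("pics/f1.png",cv2.resize(p[160:260,300:380],None,fx=6,fy=6,interpolation=cv2.INTER_CUBIC))
E
python3 meas.py f
```

```text
t: 8.6
eef_pos: [0.5598, -0.014, 0.1097]
tool_rot: [0.0, 0.999, -0.04, -0.001]
contact_force: [0.1, 0.5, -0.2]
gripper_width: 0.001
t: 9.48
eef_pos: [0.5606, -0.021, 0.0967]
tool_rot: [0.0, 0.999, -0.04, 0.001]
contact_force: [3.7, -1.3, 4.8]
gripper_width: 0.0
9.475 [0.00072875 0.09636891 0.09665187] [ 3.72390909 -1.2804689   4.83083586]
t: 10.35
eef_pos: [0.5447, -0.1991, 0.1508]
tool_rot: [-0.001, 0.999, -0.04, -0.001]
contact_force: [-0.2, 1.3, -0.3]
gripper_width: -0.002
10.35 [-0.00095615 -0.08245886  0.15079258] [-0.21229874  1.34658888 -0.27883788]
0.036 red 91.0 edges -95.5 -94.0 mid -94.75 centroid -94.75
0.036 black 69.0 edges -93.5 -90.25 mid -91.87 centroid -91.81
0.04 red 94.0 edges -95.25 -94.0 mid -94.62 centroid -94.69
0.04 black 70.0 edges -93.5 -90.25 mid -91.87 centroid -91.8
```

View pics/f1.png

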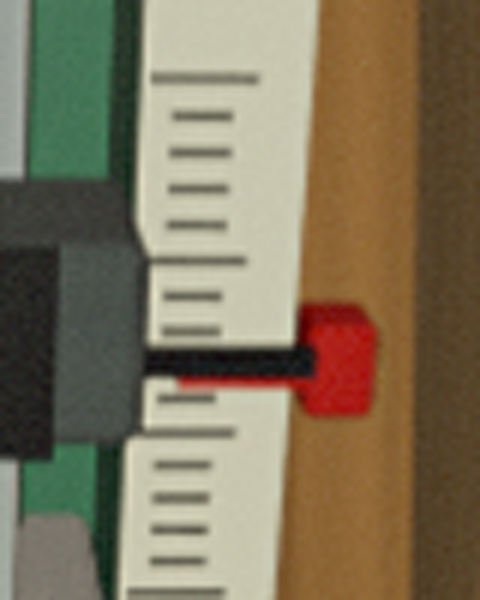

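```bash
python3 -m creep '[[[0,-6,0,0,0,0,0],[0,-12,0,0,0,0,0],[0,-18,1.5,0,0,0,0],[0.1,-18.4,3.5,0,0,0,0],[0.1,-18.4,4.1,0,0,0,0],[0.1,-18.4,4.1,0,0,0,0]]]'; python3 -m creep '[[[0,0,1,0,0,0,0],[0,0,1.4,0,0,0,0],[0,0,1.4,0,0,0,0],[0,0.2,1.4,0,0,0,0],[0,0.33,1.4,0,0,0,0],[0,0.33,1.4,0,0,0,0],[0,0.33,1.4,0,0,0,0]]]'
python3 - <<'E'
from fit import *
o=bot.get_obs();P=(.5522,-.117,-.08);  print(o["t"],G(P,o["eef_pos"]),o["contact_force"])
E
python3 -m creep '[[[0,0,-1,0,0,0,0],[0,0,-5,0,0,0,0],[0,6,-5.5,0,0,0,0],[0,12,-5.5,0,0,0,0],[0,18,-5.5,0,0,0,0],[0,18,-5.5,0,0,0,0],[0,18,-5.5,0,0,0,0]]]'
python3 - <<'E'
from fit import *
o=bot.get_obs();k=bot.calibration("wrist"); p,d=bot.read_camera("wrist"); cv2.imwrite("pics/g.png",p)
np.savez("pics/g.npz",d=d,rvec=k["rvec"],tvec=k["tvec"],mtx=k["mtx"],dist=k["dist_coeffs"])
P=(.5522,-.117,-.08);  print(o["t"],G(P,o["eef_pos"]),o["contact_force"])
cv2.imwrite("pics/g1.png",cv2.resize(p[160:260,300:380],None,fx=6,fy=6,interpolation=cv2.INTER_CUBIC))
E
python3 meas.py g
```

```text
t: 11.15
eef_pos: [0.5606, -0.0179, 0.1098]
tool_rot: [0.0, 0.999, -0.04, -0.001]
contact_force: [0.4, -0.5, 0.6]
gripper_width: 0.002
t: 12.02
eef_pos: [0.5616, -0.02, 0.0968]
tool_rot: [-0.0, 0.999, -0.04, 0.001]
contact_force: [1.0, 0.3, 5.2]
gripper_width: -0.0
12.025 [0.0016696  0.0974169  0.09678125] [1.0436218  0.29694604 5.16962727]
t: 12.9
eef_pos: [0.546, -0.1989, 0.1511]
tool_rot: [-0.0, 0.999, -0.04, -0.001]
contact_force: [-0.1, 0.5, -0.1]
gripper_width: 0.003
12.9 [ 0.00041147 -0.08214523  0.15108472] [-0.07868359  0.48581431 -0.05302849]Traceback (most recent call last):
  File "meas.py", line 22, in <module>
    print(x0,n,v.max().round(),"edges",(gy[i[0]]*1e3).round(2),(gy[i[-1]]*1e3).round(2),"mid",((gy[i[0]]+gy[i[-1]])*500).round(2),"centroid",((v*gy).sum()/v.sum()*1e3).round(2))
                                           ~^^^
IndexError: index 0 is out of bounds for axis 0 with size 0
```

View pics/g1.png

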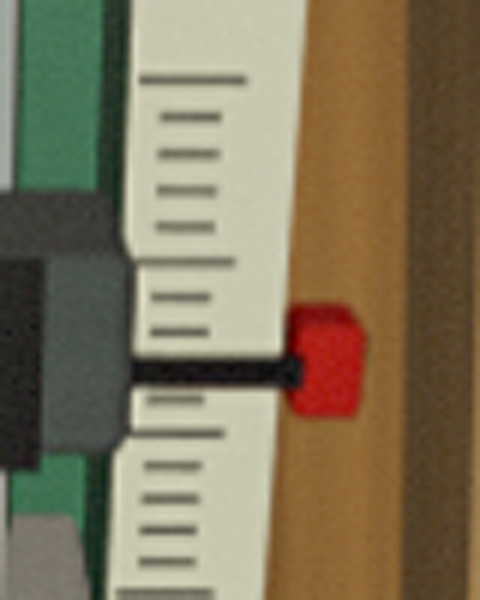

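Run:
```python
from meas import *
from scipy.signal import find_peaks
D={}
for f in "befg":
    gy,prof=meas(f)
    a=prof(.029,.033); v=200-a.mean(1)
    pk,_=find_peaks(v,prominence=15); print(f,"ticks",[ (round(gy[i]*1e3,2),int(v[i])) for i in pk])
    c=prof(.037,.043); b,g,r=c.T
    dark=np.clip(130-c.max(1),0,None); red=np.clip(r-(b+g)/2-20,0,None)
    def edges(v):
        if v.max()<15: return None
        h=.5*v.max(); i=np.where(v>h)[0]; l,u=i[0],i[-1]
        return np.round([np.interp(h,[v[l-1],v[l]],[gy[l-1],gy[l]])*1e3,np.interp(-h,[-v[u],-v[u+1]],[gy[u],gy[u+1]])*1e3],2)
    print("  black",edges(dark),"red",edges(red))
```

```text
b ticks [(np.float64(-126.5), 78), (np.float64(-121.0), 45), (np.float64(-116.75), 55), (np.float64(-111.0), 59), (np.float64(-107.0), 55), (np.float64(-101.5), 99), (np.float64(-96.25), 52), (np.float64(-92.0), 54), (np.float64(-86.75), 53), (np.float64(-81.75), 50), (np.float64(-76.5), 66), (np.float64(-72.5), 41), (np.float64(-67.5), 44), (np.float64(-62.5), 48), (np.float64(-57.5), 49), (np.float64(-52.5), 78), (np.float64(-41.5), 166)]
  black [-42.46 -39.32] red [-95.45 -91.44]
e ticks [(np.float64(-126.5), 102), (np.float64(-121.75), 59), (np.float64(-116.75), 56), (np.float64(-112.0), 52), (np.float64(-107.0), 43), (np.float64(-102.0), 82), (np.float64(-97.25), 54), (np.float64(-89.25), 174), (np.float64(-82.25), 45), (np.float64(-77.75), 91), (np.float64(-72.75), 50), (np.float64(-67.75), 43), (np.float64(-62.75), 43), (np.float64(-58.5), 43), (np.float64(-53.5), 76)]
  black [-90.48 -86.43] red [-95.11 -90.86]
f ticks [(np.float64(-126.25), 89), (np.float64(-121.5), 58), (np.float64(-116.75), 60), (np.float64(-112.0), 52), (np.float64(-106.75), 60), (np.float64(-102.25), 89), (np.float64(-97.0), 61), (np.float64(-92.5), 177), (np.float64(-87.5), 55), (np.float64(-82.5), 59), (np.float64(-77.5), 101), (np.float64(-72.5), 55), (np.float64(-67.75), 55), (np.float64(-63.0), 55), (np.float64(-58.25), 51), (np.float64(-53.5), 76)]
  black [-93.76 -89.9 ] red [-95.47 -93.91]
g ticks [(np.float64(-126.0), 90), (np.float64(-121.25), 58), (np.float64(-116.5), 62), (np.float64(-112.0), 56), (np.float64(-106.75), 49), (np.float64(-102.0), 92), (np.float64(-93.25), 174), (np.float64(-87.25), 57), (np.float64(-82.25), 51), (np.float64(-77.25), 78), (np.float64(-72.5), 45), (np.float64(-67.5), 48), (np.float64(-62.75), 51), (np.float64(-58.0), 53), (np.float64(-53.25), 96)]
  black [-94.84 -91.2 ] red None
```

Run:
```python
from meas import *
gy,prof=meas("g")
A=prof(.037,.043); B=prof(.029,.032)
for i in range(0,len(gy),1):
    if -.0975<gy[i]<-.0885: print(round(gy[i]*1e3,2),A[i].round().astype(int),B[i].round().astype(int))
```

```text
-97.5 [164 187 188] [158 180 182]
-97.25 [162 185 186] [154 176 178]
-97.0 [160 182 184] [150 172 173]
-96.75 [159 181 183] [148 170 172]
-96.5 [159 181 183] [150 173 174]
-96.25 [158 182 184] [152 176 177]
-96.0 [158 182 184] [154 178 180]
-95.75 [135 155 161] [136 157 159]
-95.5 [110 129 136] [118 138 139]
-95.25 [ 85 101 111] [100 118 119]
-95.0 [66 78 88] [81 95 96]
-94.75 [53 60 70] [63 74 76]
-94.5 [39 42 51] [46 52 55]
-94.25 [26 25 32] [28 32 34]
-94.0 [26 25 30] [27 30 32]
-93.75 [26 25 30] [25 28 29]
-93.5 [27 25 29] [24 26 27]
-93.25 [26 24 28] [24 26 26]
-93.0 [23 22 26] [25 26 26]
-92.75 [21 21 24] [26 26 27]
-92.5 [20 20 23] [27 27 27]
-92.25 [22 24 26] [28 28 29]
-92.0 [25 27 30] [28 29 31]
-91.75 [27 31 33] [29 30 33]
-91.5 [40 47 48] [40 44 46]
-91.25 [59 70 71] [56 64 66]
-91.0 [79 94 96] [73 86 87]
-90.75 [ 98 116 118] [ 90 106 107]
-90.5 [116 136 138] [107 125 127]
-90.25 [136 158 160] [127 148 149]
-90.0 [154 177 179] [145 168 169]
-89.75 [163 186 188] [155 178 180]
-89.5 [169 193 195] [164 188 189]
-89.25 [175 199 201] [172 196 198]
-89.0 [178 203 204] [176 200 202]
-88.75 [175 200 201] [172 196 198]
```

```bash
python3 -m creep '[[[-1,-5,-1,0,0,0,0],[-3,-11,-1,0,0,0,0],[-5,-17,-1,0,0,0,0],[-7,-23,-1,0,0,0,0],[-8,-26.7,0,0,0,0,0],[-8,-26.7,3,0,0,0,0],[-8,-26.7,3,0,0,0,0],[-8,-26.7,3,0,0,0,0]]]';python3 - <<'E'
from fit import *
o=bot.get_obs();k=bot.calibration("wrist"); p,d=bot.read_camera("wrist"); cv2.imwrite("pics/i.png",p)
P=(.5522,-.117,-.08);  print(o["t"],G(P,o["eef_pos"]),o["contact_force"])
for r in bot.find_in("wrist","lock_knob")[:2]: print(r["p"],r["xy"],G(P,atz("wrist",[r["xy"]],.08,k)))
print("expected",proj("wrist",W(P,[[-.024,.185,.08]]),k))
E
```

```text
t: 13.95
eef_pos: [0.4882, 0.0736, 0.1219]
tool_rot: [-0.0, 0.999, -0.039, 0.0]
contact_force: [-0.3, -0.4, 0.9]
gripper_width: 0.002
13.95 [-0.07905116  0.1848427   0.12194826] [-0.25796584 -0.41916735  0.91135695]
0.89 [373.1, 227.7] [[-0.02281421  0.1883651   0.08      ]]
expected [[370.80359184 232.43324225]]
```

View pics/i.png

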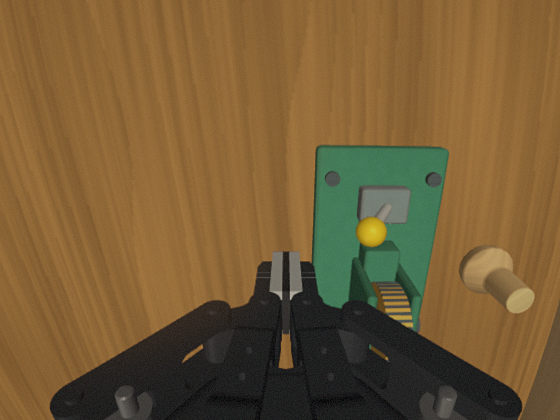

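```bash
python3 -m creep '[[[0,0,2.5,0,0,0,0],[0,0,5.2,0,0,0,0],[1.5,0,5.2,0,0,0,0],[3,0,5.2,0,0,0,0],[4,0,5.2,0,0,0,0],[5,0,5.2,0,0,0,0],[6,0,5.2,0,0,0,0],[7,0,5.2,0,0,0,0],[7.5,0,5.2,0,0,0,0],[7.5,0,5.2,0,0,0,0]]]';python3 - <<'E'
from fit import *
o=bot.get_obs();k=bot.calibration("wrist"); p,d=bot.read_camera("wrist"); cv2.imwrite("pics/j.png",p)
P=(.5522,-.117,-.08);  print(o["t"],G(P,o["eef_pos"]),o["contact_force"])
for r in bot.find_in("wrist","lock_knob")[:2]: print(r["p"],r["xy"],G(P,atz("wrist",[r["xy"]],.083,k)))
print("expected end",proj("wrist",W(P,[[.024,.185,.08]]),k))
E
```

```text
t: 15.3
eef_pos: [0.5633, 0.0672, 0.0692]
tool_rot: [-0.0, 0.999, -0.04, 0.0]
contact_force: [0.4, -0.0, -0.3]
gripper_width: -0.002
15.3 [-0.00362547  0.18448244  0.06916026] [ 0.3724078  -0.03682999 -0.26123791]
0.61 [328.0, 269.9] [[0.01588912 0.19069972 0.083     ]]
expected end [[343.11395414 276.66228253]]
```

View pics/j.png

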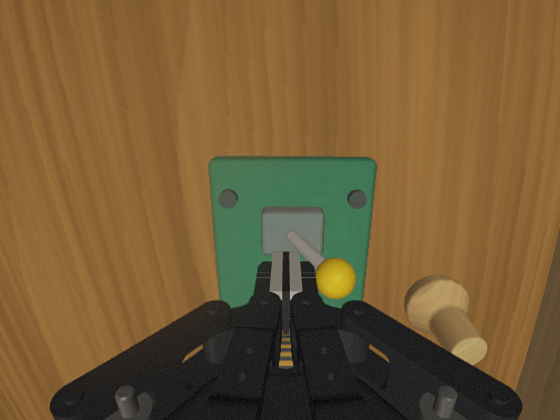

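```bash
python3 -m creep '[[[0.2,0,0,0,0,0,0],[0.4,0,0,0,0,0,0],[0.5,0,0,0,0,0,0],[0.5,0,0,0,0,0,0]]]'; python3 -m creep '[[[0.2,0,0,0,0,0,0],[0.3,0,0,0,0,0,0],[0.3,0,0,0,0,0,0]]]'
```

```text
t: 15.9
eef_pos: [0.5678, 0.0667, 0.0692]
tool_rot: [0.0, 0.999, -0.04, -0.0]
contact_force: [-1.1, -0.5, -1.4]
gripper_width: 0.001
t: 16.27
eef_pos: [0.569, 0.0667, 0.069]
tool_rot: [0.0, 0.999, -0.039, -0.002]
contact_force: [-6.2, -0.3, 2.8]
gripper_width: 0.002
```

```bash
python3 -m creep '[[[0.2,0,0,0,0,0,0],[0.2,0,0,0,0,0,0]]]'; python3 -m creep '[[[-2,0,0,0,0,0,0],[-5,0,0,0,0,0,0],[-5,0,-6,0,0,0,0],[-5,2,-10,0,0,0,0],[-5,2,-10,0,0,0,0],[-5,2,-10,0,0,0,0]]]'
python3 - <<'E'
from fit import *
o=bot.get_obs();k=bot.calibration("wrist"); p,d=bot.read_camera("wrist"); cv2.imwrite("pics/l.png",p)
P=(.5522,-.117,-.08);  print(o["t"],G(P,o["eef_pos"]),o["contact_force"])
for r in bot.find_in("wrist","lock_knob")[:2]: print(r["p"],r["xy"],G(P,atz("wrist",[r["xy"]],.08,k)))
print("expected end",proj("wrist",W(P,[[.024,.185,.08]]),k))
E
```

```text
t: 16.52
eef_pos: [0.5693, 0.0666, 0.0688]
tool_rot: [0.001, 0.999, -0.039, -0.003]
contact_force: [-11.4, 0.0, 6.6]
gripper_width: 0.006
t: 17.27
eef_pos: [0.5216, 0.0503, 0.1692]
tool_rot: [0.0, 0.999, -0.04, 0.0]
contact_force: [-0.2, -0.1, 0.3]
gripper_width: -0.001
17.275 [-0.04382584  0.1643081   0.16923014] [-0.16384714 -0.06151101  0.25163403]
0.71 [365.9, 176.3] [[0.01745285 0.19008074 0.08      ]]
0.71 [412.0, 329.0] [[0.07535357 0.04206624 0.08      ]]
expected end [[373.70986767 182.6946543 ]]
```

View pics/l.png

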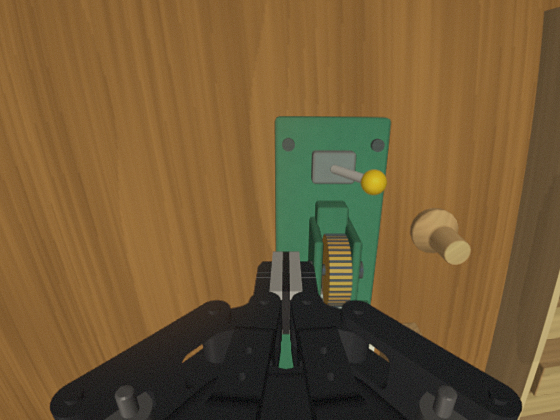

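```bash
python3 -m creep '[[[1,5,-1,0,0,0,0],[2,11,-1,0,0,0,0],[3,17,-1,0,0,0,0],[4.4,23,-1,0,0,0,0],[4.4,29,-1,0,0,0,0],[4.4,34,-1,0,0,0,0],[4.4,34,-1,0,0,0,0],[4.4,34,-1,0,0,0,0],[4.4,34,-1,0,0,0,0]]]'
python3 - <<'E'
from fit import *
o=bot.get_obs();k=bot.calibration("wrist"); p,d=bot.read_camera("wrist"); cv2.imwrite("pics/n.png",p)
np.savez("pics/n.npz",d=d,rvec=k["rvec"],tvec=k["tvec"],mtx=k["mtx"],dist=k["dist_coeffs"])
P=(.5522,-.117,-.08);  print(o["t"],G(P,o["eef_pos"]),o["contact_force"])
u=proj("wrist",W(P,[[.04,-.093,.064]]),k)[0].astype(int); print(u)
cv2.imwrite("pics/n1.png",cv2.resize(p[max(0,u[1]-50):u[1]+50,u[0]-40:u[0]+40],None,fx=6,fy=6,interpolation=cv2.INTER_CUBIC))
from meas import meas
gy,prof=meas("n")
A=prof(.037,.043)
for i in range(0,len(gy),1):
    if -.0975<gy[i]<-.0885: print(round(gy[i]*1e3,2),A[i].round().astype(int))
E
```

```text
t: 18.5
eef_pos: [0.5389, -0.2897, 0.1788]
tool_rot: [-0.001, 0.999, -0.038, -0.0]
contact_force: [1.0, -0.5, 0.2]
gripper_width: -0.0
18.5 [ 0.00058136 -0.17323551  0.17884235] [ 0.99832767 -0.5075447   0.21508265]
[336 101]
-97.5 [179 203 202]
-97.25 [176 200 201]
-97.0 [174 198 200]
-96.75 [161 185 198]
-96.5 [140 162 195]
-96.25 [120 140 192]
-96.0 [ 98 116 187]
-95.75 [ 76  90 179]
-95.5 [ 53  64 171]
-95.25 [ 39  47 152]
-95.0 [ 38  45 119]
-94.75 [37 42 87]
-94.5 [37 40 62]
-94.25 [37 41 54]
-94.0 [38 42 45]
-93.75 [38 42 39]
-93.5 [38 42 41]
-93.25 [37 42 42]
-93.0 [37 42 43]
-92.75 [37 42 44]
-92.5 [37 42 44]
-92.25 [39 44 47]
-92.0 [56 64 67]
-91.75 [73 84 86]
-91.5 [ 89 104 105]
-91.25 [109 126 127]
-91.0 [129 149 149]
-90.75 [148 170 171]
-90.5 [153 175 176]
-90.25 [157 180 180]
-90.0 [162 184 185]
-89.75 [164 187 187]
-89.5 [166 189 189]
-89.25 [168 191 190]
-89.0 [171 194 194]
-88.75 [174 198 198]
```

View pics/n1.png

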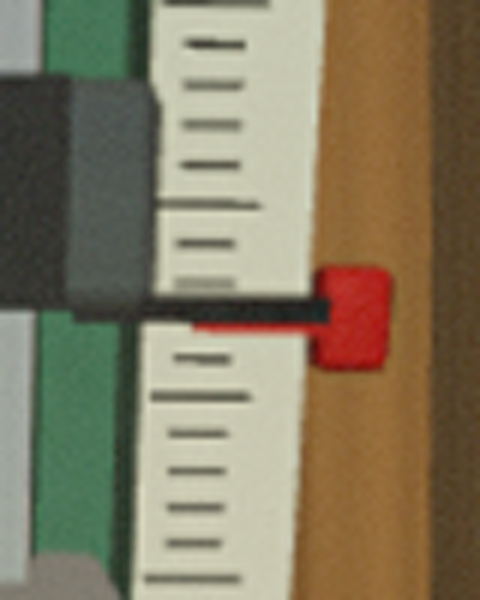

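View pics/n.png

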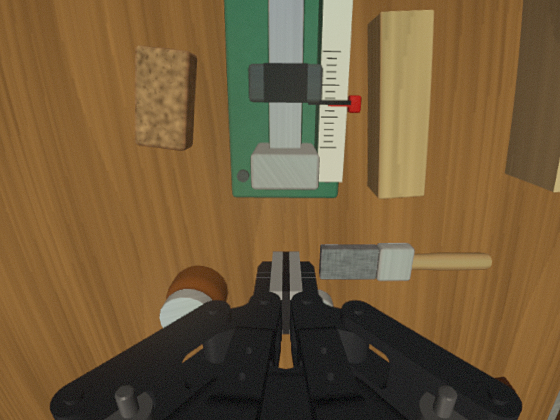

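```bash
python3 -m creep '[[[0,0,-6,0,0,0,0],[0,0,-8,0,0,0,0],[0,0,-8,0,0,0,0]]]'
python3 - <<'E'
from fit import *
a=cv2.imread("pics/a_scene.png"); b,_=bot.read_camera("scene"); cv2.imwrite("pics/z.png",b)
print(bot.get_obs()["contact_force"])
E
```

```text
t: 18.92
eef_pos: [0.5398, -0.2912, 0.2613]
tool_rot: [0.001, 0.999, -0.039, 0.002]
contact_force: [0.0, -0.3, -1.2]
gripper_width: 0.003
[-0.52922912 -0.07006153 -0.36665598]
```

View pics/z.png

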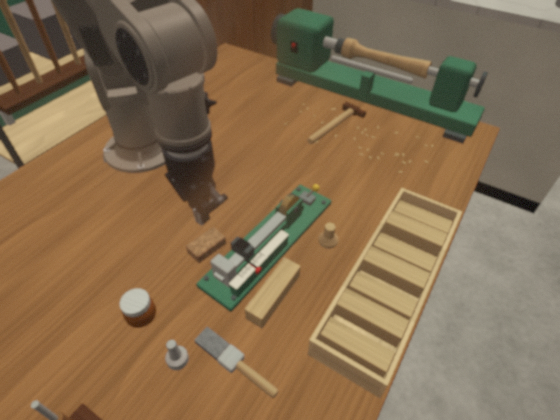

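The scene picture shows the lever over, with its yellow ball at about (316,187). The jaw line sits at the red mark near (257,268), the loose things are where they were, and the arm is well clear. I'm handing in.

Run:
```python
from station import bot
bot.hand_in(); print(bot.get_obs()["t"])
```

```text
the job is handed in; nothing more can be done
the job is handed in; nothing more can be done
```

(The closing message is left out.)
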